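# Set the backlight polarizer and trigger a shot

## Robot

A 7-joint arm with a two-finger parallel gripper is mounted at the origin on the work surface. World frame = base frame: x ahead of the robot, y to its left, z up, the work surface at z = 0. Lengths are in m, angles in rad, forces in N, time in s.
With the tool pointing down it reaches from about 0.35 to 0.9 m from the base axis. Payload 8.1 kg.
Tool frame: the origin (TCP) lies at the very end of the fingers, on their centre line; the grasp point (between the pads) lies grip_point_offset behind it (grip_point_offset is the distance from the TCP to the grasp point, in m); z points along the fingers, y is the direction in which the jaws open and shut (so a half turn about z gives the same grasp; the last joint's range is limited). The gripper opens to 92 mm and grips with 3 to 60 N. Pads are 19 mm wide; open, the fingers measure 130 mm over their backs; the gripper's body (75 mm by 190 mm) begins 47 mm behind the grasp point.
Start: joints at [-1.33, 0.434, 0.025, 1.573, -0.012, 1.134, -0.075], TCP at [0.211, 0.588, 0.227] pointing down, gripper open.
Joint ranges: [-2.62, 2.62], [-0.44, 2.09], [-1.27, 1.32], [0.08, 2.57], [-1.32, 4.46], [0.12, 2], [-2.74, 2.74]. Speed limits (rad/s): [2.22, 2.22, 3.01, 3.01, 3.14, 3.14, 3.14].

## Interface

Orientations are given as a rotation vector (axis times angle).
In Python, from cell import * gives the robot as it stands.
- The arm moves only by the tool drive_tool, never from a script. Its argument "increments" is a list of rows, each an object of numbers: "grip": the gripper's target within -1 to 1 (shut at 1, half-way at 0, fully open at -1); "tx", "ty", "tz": the shift along the world's x, y, z normalised to -1 to 1, where 1 is 400 mm; "turn": the turn about the world's z normalised to -1 to 1, where 1 is 60 degrees. In form: [{"grip": .., "tx": .., "ty": .., "tz": .., "turn": ..}, ...]. A call has 1 to 20 rows; each row is the pose to reach, as a shift and turn from the pose measured when the call began; what a row does not reach only later rows make up. A row lasts 1/10 s, in which the tool goes at most 50 mm and 8.59 degrees, less where a joint would pass 70% of its speed; a pose out of reach is approached as far as the arm can. A call with a number of a shift or a turn outside -1 to 1 is refused whole. A call with a gripper value outside its range is refused whole. The fingers move at their own pace and stop on an object; "newtons" is the grip in N (left out, the last holds). Time passes only in rows, so rows that repeat a pose let the fingers close. It gives the time, the measured TCP pose, the force and the opening at its end, in the units of the state.
- observe(): the state, without advancing time (a new reading comes with each control period).
- get_image(name): name is "scene" or "top"; returns the picture (384x512x3 uint8, red, green, blue); there is no depth.
- camera_info(name): a dict with "fx", "fy", "cx", "cy" (pixels), "distortion" ([k1, k2, p1, p2, k3] as OpenCV has them; the pictures are not rectified), "eye" and "rotation" of the camera in the world. Camera axes: x right, y down, z forward; pixel columns grow to the right and rows downward; lengths in m; the calibration is good to about 2 mm. A picture is of the moment at which its call begins. camera_info takes no time and is no camera call.
- sign_off(): hands the job in, once; it reports no verdict.
The state is a dict: "clock": time; "joints": joint angles; "dq": joint speeds; "joint_efforts": joint torques, N m; "position": TCP position; "ee_rot": TCP orientation; "force": force on the tool from outside, world axes, zero at the start; "ft_torque": the same for the moment, N m; "width": opening from 0.0 (shut) to 1.0 (fully open).
Only numpy, scipy, OpenCV 4.12 (cv2) and the standard library are available. Lean on these libraries where they do the work, as an engineer would, in place of code of your own. Each camera call takes 0.05 s, during which the arm holds its last target. There are 200 camera calls.

## Task

Set the polarizer for the next inspection shot: on the larger round device, push the upright lever post around its arc with a fingertip until it stands on the one long mark of the scale, and leave it there. Then press the large round button on the small grey box fully down to trigger the shot, and let it come back up. Only push and press: do not pinch the lever, do not lift or shove the box, and leave the small iris with its thin lever and all the loose things as they are.

Things in the scene. Friction and masses are not known exactly. Their poses are not given: they have to be found in the camera images.
- backlight: Round black backlight, fixed to the table: 174 dia at the foot, 170 dia above, 36 high. A flat aluminium scale disc (166 dia, top at 38 above the table) lies on it and the black polarizer ring (112 dia, top at 48, white round window in the middle) turns on top of that. It is the larger of the two round devices. Origin: centre of its underside, on the ring's vertical axis.
- ring (a joint): Angle of the polarizer ring on the backlight (rad), positive counter-clockwise seen from above. It turns without end stops, both ways, and stays where it is left; about 0.06 N m of friction, i.e. about 1 N at the lever. The point lever turns with it.
- lever (a point): The ring's lever: an upright dark steel post, 12 wide (along the arc) x 14 (radially), standing on a steel arm that projects from the ring, with its centre line 72 from the ring's axis. Side faces reach from 54 to 92 above the table, a domed steel tip to 100. A small steel pointer sticks outward under it. This point is on the post's centre line, 73 above the table.
- mark (a point): The long mark of the scale: a black radial line 4 wide, 25 long (58 to 83 from the axis) on the aluminium disc; all other marks are short thin ticks every 15 degrees. This point is on the mark 72 from the ring's axis, 38 above the table, so the lever is on the mark when point lever is right above it. It does not move during the task.
- box: Trigger box: loose grey plastic box, 85 (its x) x 56 (its y) x 26 high, 0.4 kg, lying flat. Origin: centre of its underside.
- trigger_top (a point): Centre of the top face of the trigger button: a black round button, 30 dia, in an aluminium collar on the trigger box, top at 38 above the table when up, 12 from the box's centre towards its -x. It moves with the button.
- trigger (a joint): How far the button is pressed (m): 0 up, 0.006 fully down, which takes about 5 N; it springs back.
- iris_lever (a point): Tip of the thin lever (6 dia) of the small iris, 47 above the table, 42 from the iris's axis; the iris is a round black device, 92 dia x 33 high, fixed to the table. To be left alone; its ring turns easily.
- lens: Lens barrel, black, 38 dia x 46 high, standing (mm), loose; to be left alone.
- spacer: Aluminium spacer ring, 32 dia x 10 high, lying flat (mm), loose; to be left alone.
- bottle: Small amber bottle, 44 dia x 90 high, standing (mm), loose; to be left alone.
- driver: Screwdriver, 150 long, lying (mm), loose; to be left alone.
- cap: Black lens cap, 42 dia x 9 high, lying flat (mm), loose; to be left alone.

How it is judged:
By the outcome, as a careful person would: the job done as asked, in the order asked, and still so for the second after the job is handed in, with the robot touching nothing.
It also fails if it takes over 64 s, if anything falls off the work surface, if the arm or the gripper's body presses on something with over 40 N, if the wrist force passes 120 N, or if a joint passes its speed limit or range.

## Working session

There is one attempt and no reset: what is moved stays moved. The work goes in short steps, Python scripts to look and compute and a tool call to move; the robot and the scene stay as the last step left them, time stands still between calls to the robot, and variables do not carry over. Pictures are saved under pics/ and viewed, about 8 in all and at most 12, crops included, and the job is handed in when it is done.

Besides the shell and the picture viewer there is one more tool, called after "Emit:" as name(argument=value, ...), one argument or row to a line, values as JSON. drive_tool: Moves the arm, as the interface text tells. Its arguments: {"type":"object","properties":{"increments":{"type":"array","items":{"type":"object","properties":{"grip":{"type":"number"},"tx":{"type":"number"},"ty":{"type":"number"},"tz":{"type":"number"},"turn":{"type":"number"}}}},"newtons":{"type":"number"}},"required":["increments"]}

```bash
mkdir -p pics; ls; python3 - <<'E'
from cell import *
import cv2
for n in("scene","top"):
    im=get_image(n); cv2.imwrite(f"pics/{n}0.png",im[:,:,::-1]); print(n,camera_info(n))
print(observe())
E
```

```text
pics
scene {'fx': 362.4379172644738, 'fy': 362.4379172644738, 'cx': 253.26369171725128, 'cy': 199.32209752307148, 'distortion': array([-0.08517658,  0.        ,  0.        ,  0.        ,  0.        ]), 'eye': array([1.12358542, 0.26492269, 0.53194678]), 'rotation': array([-1.2270328 , -2.11141846,  1.07860315])}
top {'fx': 426.47415381455846, 'fy': 426.47415381455846, 'cx': 248.72936672926252, 'cy': 192.35338486027348, 'distortion': array([-0.15424709,  0.        ,  0.        ,  0.        ,  0.        ]), 'eye': array([ 0.38766796, -0.06120567,  0.88162635]), 'rotation': array([-2.25541061,  1.93717689, -0.20198459])}
{'clock': 0.1, 'joints': array([-1.32961639,  0.43518548,  0.02498549,  1.57399306, -0.01160925,
        1.1340312 , -0.07515991]), 'dq': array([ 0.00105163, -0.00366735,  0.00095225, -0.00150274, -0.00206305,
        0.00168652, -0.00015351]), 'joint_efforts': array([ 3.09633178e-03, -6.69118023e+01,  9.88542661e-01, -3.15146184e+01,
       -6.02382305e-02,  3.74671456e-02,  1.07519490e-04]), 'position': array([0.21055218, 0.58797152, 0.22600866]), 'ee_rot': array([-5.37554654e-01, -3.09513607e+00,  2.30402781e-03]), 'force': array([-0.535956  ,  0.81258721, -0.64019871]), 'ft_torque': array([-0.04110295, -0.04318912, -0.00770787]), 'width': 0.998177505854895}
```

View pics/top0.png

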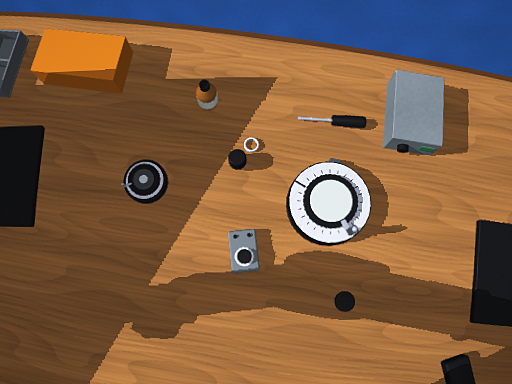

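View pics/scene0.png

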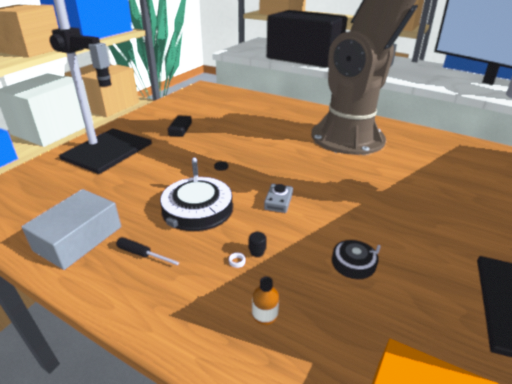

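The top view shows the backlight at about (330,202), the lever post near (350,228), and the long mark near (300,184). The trigger box is near (244,250) with its button at (244,257), and the iris is at (145,181). The scene view shows the post at (195,168), the box at (279,197) and the iris at (355,258). I'll zoom in and measure next.

```bash
cat > h.py <<'E'
import numpy as np, cv2
from scipy.spatial.transform import Rotation as R
from cell import *
def cam(n):
    c=camera_info(n); K=np.array([[c['fx'],0,c['cx']],[0,c['fy'],c['cy']],[0,0,1]])
    return K,c['distortion'],np.array(c['eye']),R.from_rotvec(c['rotation']).as_matrix()
def ray(n,uv):
    K,d,e,M=cam(n); p=cv2.undistortPoints(np.array([[uv]],float),K,d)[0,0]
    v=M@np.array([p[0],p[1],1]); return e,v/np.linalg.norm(v)
def onz(n,uv,z):
    e,v=ray(n,uv); return e+v*(z-e[2])/v[2]
def proj(n,P):
    K,d,e,M=cam(n); P=np.atleast_2d(P)
    r=M.T; return cv2.projectPoints(P.astype(float),cv2.Rodrigues(r)[0],-r@e,K,d)[0][:,0]
def crop(im,x0,y0,x1,y1,s): return cv2.resize(im[y0:y1,x0:x1,::-1],None,fx=s,fy=s,interpolation=cv2.INTER_CUBIC)
E
python3 - <<'E'
from h import *
im=cv2.imread('pics/top0.png')[:,:,::-1]; sc=cv2.imread('pics/scene0.png')[:,:,::-1]
a=crop(im,220,155,380,275,4); b=crop(sc,150,145,310,225,4)
cv2.imwrite('pics/z1.png',a); cv2.imwrite('pics/z2.png',b)
# white window centre, button collar
hsv=cv2.cvtColor(np.ascontiguousarray(im),cv2.COLOR_RGB2HSV)
m=((hsv[...,2]>170)&(hsv[...,1]<60)).astype(np.uint8)
for c in cv2.findContours(m,cv2.RETR_CCOMP,cv2.CHAIN_APPROX_NONE)[0]:
    if cv2.contourArea(c)>40: 
        e=cv2.fitEllipse(c); print(np.round(e[0],1),np.round(e[1],1),cv2.contourArea(c),onz('top',e[0],.048).round(4),onz('top',e[0],.038).round(4))
E
```

```text
[243.6 256.2] [17.4 17.8] 63.5 [ 0.4368 -0.0413  0.048 ] [ 0.4374 -0.0411  0.038 ]
[330.6 200.3] [40.5 42.1] 1340.5 [ 0.5723 -0.1965  0.048 ] [ 0.5745 -0.1981  0.038 ]
[329.2 201.5] [72.4 73.3] 2190.0 [ 0.5694 -0.194   0.048 ] [ 0.5716 -0.1956  0.038 ]
[143.8 179.5] [34.6 35.9] 92.0 [0.558 0.183 0.048] [0.56   0.1859 0.038 ]
[250.6 144.2] [13.6 14.3] 150.5 [ 0.6643 -0.0206  0.048 ] [ 0.6677 -0.0201  0.038 ]
[250.8 144. ] [11.5 12.3] 108.0 [ 0.6646 -0.0209  0.048 ] [ 0.668  -0.0204  0.038 ]
[314.9 118.3] [ 2.3 34.3] 43.0 [ 0.7413 -0.145   0.048 ] [ 0.7455 -0.146   0.038 ]
```

View pics/z1.png

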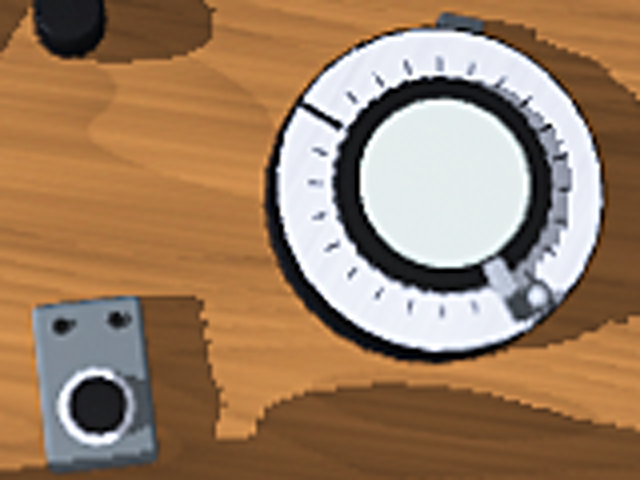

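View pics/z2.png

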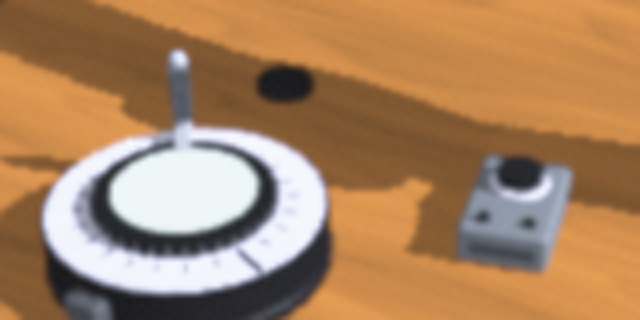

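The zoomed crop shows the long mark running from about (302,103) to (341,127), and the lever's domed tip at about (538,297). The button is at (98,404), with the box's corners around it. The second crop shows the post at the far, robot side of the ring.

```bash
python3 - <<'E'
from h import *
f=lambda u,v:((u+.5)/4-.5+220,(v+.5)/4-.5+155)
C=np.array([.572,-.196])
for nm,p,z in(("mark out",(302,103),.038),("mark in",(341,127),.038),("tip",(538,296),.096),("button",(99,404),.038)):
    P=onz('top',f(*p),z)[:2]; d=P-C; print(nm,P.round(4),np.hypot(*d).round(4),np.degrees(np.arctan2(d[1],d[0])).round(1))
for p in((36,308),(138,298),(156,456),(52,470)): print('box',onz('top',f(*p),.026).round(4))
g=lambda u,v:((u+.5)/4-.5+150,(v+.5)/4-.5+145)
for nm,p,z in(("tip",(179,56),.096),("button",(521,172),.038),("markout",(262,271),.038),("markin",(238,248),.038)):
    P=onz('scene',g(*p),z)[:2];d=P-C; print('scene',nm,P.round(4),np.hypot(*d).round(4),np.degrees(np.arctan2(d[1],d[0])).round(1))
# mark precise: dark weighted centroid in disc plane polar
im=cv2.imread('pics/top0.png',0).astype(float)
for r in(.064,.068,.072,.076,.080):
    a=np.radians(np.arange(30,80,.5)); q=np.c_[C[0]+r*np.cos(a),C[1]+r*np.sin(a),0*a+.038]
    uv=proj('top',q).astype(np.float32); v=cv2.remap(im.astype(np.float32),uv[:,:1],uv[:,1:],cv2.INTER_LINEAR)[:,0]
    w=np.clip(np.median(v)-20-v,0,None); i=v.argmin(); k=abs(np.arange(len(a))-i)<10; print(r,np.degrees((w*a)[k].sum()/w[k].sum()).round(2),v.min())
for n,z in(('lens',.046),):pass
print(proj('top',[C[0],C[1],.048]),[onz('top',(237,158),.02).round(3),onz('top',(344,301),.009).round(3)])
s=observe(); print(R.from_rotvec(s['ee_rot']).as_matrix().round(3),s['clock'])
E
```

```text
mark out [ 0.6048 -0.1214] 0.0815 66.3
mark in [ 0.5953 -0.1427] 0.0582 66.4
tip [ 0.5147 -0.2389] 0.0715 -143.2
button [ 0.4387 -0.0425] 0.2033 131.0
box [ 0.4823 -0.0034  0.026 ]
box [ 0.4951 -0.0535  0.026 ]
box [ 0.4182 -0.0741  0.026 ]
box [ 0.4036 -0.0241  0.026 ]
scene tip [ 0.5144 -0.2404] 0.0727 -142.4
scene button [ 0.4448 -0.0381] 0.2028 128.9
scene markout [ 0.6067 -0.1194] 0.0841 65.6
scene markin [ 0.5958 -0.1433] 0.0578 65.7
0.064 66.52 18.699219
0.068 66.54 20.832031
0.072 66.66 11.100586
0.076 66.5 21.357422
0.08 66.63 33.132812
[[330.3430304  200.43152727]] [array([0.639, 0.005, 0.02 ]), array([ 0.379, -0.255,  0.009])]
[[-0.941  0.337 -0.   ]
 [ 0.337  0.941 -0.001]
 [-0.    -0.001 -1.   ]] 0.1
```

Centre is about (0.572, -0.196). The mark is at 66.5° and the lever at about -143°, so I'll push clockwise about 150°. First I'll shut the gripper and travel over at height.

Emit:
drive_tool(
  increments=[
    {"grip":1,"tx":0.14,"ty":-0.35,"tz":0,"turn":-0.1},
    {"grip":1,"tx":0.28,"ty":-0.72,"tz":0,"turn":-0.2},
    {"grip":1,"tx":0.28,"ty":-0.72,"tz":0,"turn":-0.2},
    {"grip":1,"tx":0.28,"ty":-0.72,"tz":0,"turn":-0.2},
    {"grip":1,"tx":0.28,"ty":-0.72,"tz":0,"turn":-0.2},
    {"grip":1,"tx":0.28,"ty":-0.72,"tz":0,"turn":-0.2},
    {"grip":1,"tx":0.28,"ty":-0.72,"tz":0,"turn":-0.2},
    {"grip":1,"tx":0.28,"ty":-0.72,"tz":0,"turn":-0.2},
  ],
  newtons=10,
)

```text
clock: 0.9
position: [0.3232, 0.2984, 0.2261]
ee_rot: [-0.864, -3.02, 0.002]
force: [-1.0, 0.8, 0.2]
width: 0.352
```

Emit:
drive_tool(
  increments=[
    {"grip":1,"tx":0.28,"ty":-0.72,"tz":0,"turn":-0.2},
    {"grip":1,"tx":0.28,"ty":-0.72,"tz":0,"turn":-0.2},
    {"grip":1,"tx":0.28,"ty":-0.72,"tz":0,"turn":-0.2},
    {"grip":1,"tx":0.28,"ty":-0.72,"tz":0,"turn":-0.2},
    {"grip":1,"tx":0.28,"ty":-0.72,"tz":0,"turn":-0.2},
    {"grip":1,"tx":0.28,"ty":-0.72,"tz":0,"turn":-0.2},
    {"grip":1,"tx":0.28,"ty":-0.72,"tz":0,"turn":-0.2},
    {"grip":1,"tx":0.28,"ty":-0.72,"tz":0,"turn":-0.2},
  ],
)

```text
clock: 1.7
position: [0.4363, 0.0101, 0.2261]
ee_rot: [1.177, 2.912, -0.003]
force: [-0.1, 0.3, -0.3]
width: 0.009
```

Emit:
drive_tool(
  increments=[
    {"grip":1,"tx":0.237,"ty":-0.68,"tz":0,"turn":-0.155},
    {"grip":1,"tx":0.237,"ty":-0.68,"tz":0,"turn":-0.155},
    {"grip":1,"tx":0.237,"ty":-0.68,"tz":0,"turn":-0.155},
    {"grip":1,"tx":0.237,"ty":-0.68,"tz":0,"turn":-0.155},
    {"grip":1,"tx":0.237,"ty":-0.68,"tz":0,"turn":-0.155},
    {"grip":1,"tx":0.237,"ty":-0.68,"tz":0,"turn":-0.155},
    {"grip":1,"tx":0.237,"ty":-0.68,"tz":0,"turn":-0.155},
    {"grip":1,"tx":0.237,"ty":-0.68,"tz":-0.15,"turn":-0.155},
    {"grip":1,"tx":0.237,"ty":-0.68,"tz":-0.23,"turn":-0.155},
    {"grip":1,"tx":0.237,"ty":-0.68,"tz":-0.23,"turn":-0.155},
    {"grip":1,"tx":0.237,"ty":-0.68,"tz":-0.23,"turn":-0.155},
  ],
)

```text
clock: 2.8
position: [0.5319, -0.2597, 0.1342]
ee_rot: [-1.405, -2.808, 0.002]
force: [0.9, -0.7, 0.1]
width: 0.003
```

```bash
python3 - <<'E'
from h import *
s=observe(); print(s['position'],s['joints'],s['force'],s['clock'])
t=get_image('top'); c=get_image('scene')
cv2.imwrite('pics/z3.png',np.vstack([crop(t,250,140,410,260,4)[:,:600],np.zeros((4,600,3),np.uint8)])); cv2.imwrite('pics/z4.png',crop(c,130,90,290,210,4))
E
```

```text
[ 0.53192958 -0.25966336  0.13420443] [-0.03599008  0.51768053  0.57890482  1.79861882 -0.34304369  0.9289188
  1.33434095] [ 0.86358127 -0.73105452  0.08846729] 2.8
```

View pics/z4.png

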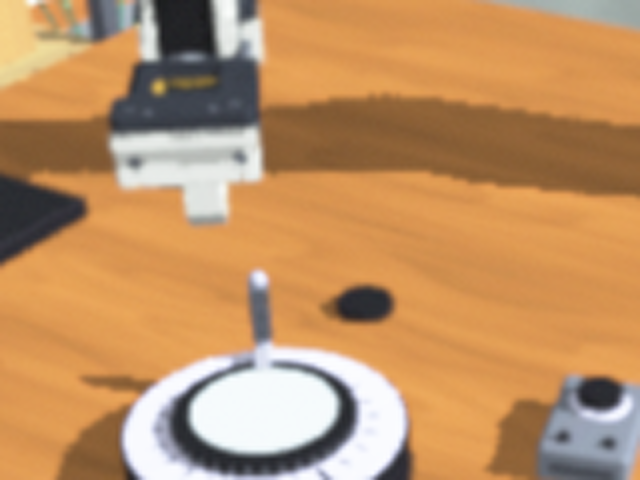

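The view shows the shut fingertip at about (207,220), behind and left of the post tip at (258,278), and clear of it. I'll descend to z=0.070 and make a small first push.

Emit:
drive_tool(
  increments=[
    {"grip":1,"tz":-0.08,"ty":-0.004},
    {"grip":1,"tz":-0.16,"ty":-0.004},
    {"grip":1,"tz":-0.16,"ty":-0.004},
    {"grip":1,"tz":-0.16,"ty":-0.004},
  ],
)

```text
invalid input
```

```bash
cat > plan.py <<'E'
import sys; from h import *
C=np.array([.572,-.196]); off=float(sys.argv[1])/1000; rows=[float(a) for a in sys.argv[2:]]
s=observe(); p=s['position']; v=R.from_rotvec(s['ee_rot']).as_matrix()[:,0]; yaw=np.degrees(np.arctan2(v[1],v[0]))
print('pos',p.round(4),'yaw',yaw.round(2),'F',s['force'].round(1),'lever est',)
for th in rows:
    t=np.radians(th); r=np.array([np.cos(t),np.sin(t)]); f=np.array([-r[1],r[0]])
    d=(C+.072*r+off*f-p[:2])/.4; dy=(th-90-yaw+180)%360-180
    print('{"grip":1,"tx":%.3f,"ty":%.3f,"tz":%.3f,"turn":%.3f},'%(*d,(.070-p[2])/.4,dy/60),end=' ')
E
python3 plan.py 15.5 219 217 215 212 209 206 202 198 194 190 186 182 178 174 170
```

```text
pos [ 0.5329 -0.2614  0.1362] yaw 126.76 F [ 0.1 -0.5 -0.1] lever est
{"grip":1,"tx":-0.018,"ty":0.020,"tz":-0.166,"turn":0.037}, {"grip":1,"tx":-0.023,"ty":0.024,"tz":-0.166,"turn":0.004}, {"grip":1,"tx":-0.027,"ty":0.029,"tz":-0.166,"turn":-0.029}, {"grip":1,"tx":-0.034,"ty":0.035,"tz":-0.166,"turn":-0.079}, {"grip":1,"tx":-0.041,"ty":0.042,"tz":-0.166,"turn":-0.129}, {"grip":1,"tx":-0.047,"ty":0.050,"tz":-0.166,"turn":-0.179}, {"grip":1,"tx":-0.055,"ty":0.060,"tz":-0.166,"turn":-0.246}, {"grip":1,"tx":-0.061,"ty":0.071,"tz":-0.166,"turn":-0.313}, {"grip":1,"tx":-0.067,"ty":0.082,"tz":-0.166,"turn":-0.379}, {"grip":1,"tx":-0.073,"ty":0.094,"tz":-0.166,"turn":-0.446}, {"grip":1,"tx":-0.077,"ty":0.106,"tz":-0.166,"turn":-0.513}, {"grip":1,"tx":-0.081,"ty":0.119,"tz":-0.166,"turn":-0.579}, {"grip":1,"tx":-0.083,"ty":0.131,"tz":-0.166,"turn":-0.646}, {"grip":1,"tx":-0.085,"ty":0.144,"tz":-0.166,"turn":-0.713}, {"grip":1,"tx":-0.086,"ty":0.157,"tz":-0.166,"turn":-0.779},
```

The call was refused because some keys were missing, so I'll resend it with full rows.

Emit:
drive_tool(
  increments=[
    {"grip":1,"tx":-0.004,"ty":0,"tz":-0.08,"turn":0},
    {"grip":1,"tx":-0.004,"ty":0,"tz":-0.165,"turn":0},
    {"grip":1,"tx":-0.004,"ty":0,"tz":-0.165,"turn":0},
    {"grip":1,"tx":-0.004,"ty":0,"tz":-0.165,"turn":0},
  ],
)

```text
clock: 3.3
position: [0.5322, -0.2616, 0.072]
ee_rot: [1.406, 2.805, -0.001]
force: [-0.4, -0.4, 0.6]
width: 0.007
```

```bash
python3 plan.py 15.5 223 219 216 213 210 207 203 199 195 191 187 183 179 175 171 171 171
```

```text
pos [ 0.5322 -0.2616  0.072 ] yaw 126.77 F [-0.4 -0.4  0.6] lever est
{"grip":1,"tx":-0.006,"ty":0.013,"tz":-0.005,"turn":0.104}, {"grip":1,"tx":-0.016,"ty":0.021,"tz":-0.005,"turn":0.037}, {"grip":1,"tx":-0.023,"ty":0.027,"tz":-0.005,"turn":-0.013}, {"grip":1,"tx":-0.030,"ty":0.034,"tz":-0.005,"turn":-0.063}, {"grip":1,"tx":-0.037,"ty":0.041,"tz":-0.005,"turn":-0.113}, {"grip":1,"tx":-0.043,"ty":0.048,"tz":-0.005,"turn":-0.163}, {"grip":1,"tx":-0.051,"ty":0.058,"tz":-0.005,"turn":-0.230}, {"grip":1,"tx":-0.058,"ty":0.069,"tz":-0.005,"turn":-0.296}, {"grip":1,"tx":-0.064,"ty":0.080,"tz":-0.005,"turn":-0.363}, {"grip":1,"tx":-0.070,"ty":0.092,"tz":-0.005,"turn":-0.430}, {"grip":1,"tx":-0.074,"ty":0.104,"tz":-0.005,"turn":-0.496}, {"grip":1,"tx":-0.078,"ty":0.116,"tz":-0.005,"turn":-0.563}, {"grip":1,"tx":-0.081,"ty":0.128,"tz":-0.005,"turn":-0.630}, {"grip":1,"tx":-0.083,"ty":0.141,"tz":-0.005,"turn":-0.696}, {"grip":1,"tx":-0.084,"ty":0.154,"tz":-0.005,"turn":-0.763}, {"grip":1,"tx":-0.084,"ty":0.154,"tz":-0.005,"turn":-0.763}, {"grip":1,"tx":-0.084,"ty":0.154,"tz":-0.005,"turn":-0.763},
```

Emit:
drive_tool(
  increments=[
    {"grip":1,"tx":-0.008,"ty":0.012,"tz":-0.005,"turn":0.04},
    {"grip":1,"tx":-0.016,"ty":0.021,"tz":-0.005,"turn":0.037},
    {"grip":1,"tx":-0.023,"ty":0.027,"tz":-0.005,"turn":-0.013},
    {"grip":1,"tx":-0.03,"ty":0.034,"tz":-0.005,"turn":-0.063},
    {"grip":1,"tx":-0.037,"ty":0.041,"tz":-0.005,"turn":-0.113},
    {"grip":1,"tx":-0.043,"ty":0.048,"tz":-0.005,"turn":-0.163},
    {"grip":1,"tx":-0.051,"ty":0.058,"tz":-0.005,"turn":-0.23},
    {"grip":1,"tx":-0.058,"ty":0.069,"tz":-0.005,"turn":-0.296},
    {"grip":1,"tx":-0.064,"ty":0.08,"tz":-0.005,"turn":-0.363},
    {"grip":1,"tx":-0.07,"ty":0.092,"tz":-0.005,"turn":-0.43},
    {"grip":1,"tx":-0.074,"ty":0.104,"tz":-0.005,"turn":-0.496},
    {"grip":1,"tx":-0.078,"ty":0.116,"tz":-0.005,"turn":-0.563},
    {"grip":1,"tx":-0.081,"ty":0.128,"tz":-0.005,"turn":-0.63},
    {"grip":1,"tx":-0.083,"ty":0.141,"tz":-0.005,"turn":-0.696},
    {"grip":1,"tx":-0.084,"ty":0.154,"tz":-0.005,"turn":-0.763},
    {"grip":1,"tx":-0.084,"ty":0.154,"tz":-0.005,"turn":-0.763},
  ],
)

```text
clock: 4.9
position: [0.4991, -0.1991, 0.0709]
ee_rot: [2.386, 2.038, -0.002]
force: [-0.5, 0.0, -0.3]
width: 0.007
```

```bash
python3 - <<'E'
from h import *
c=get_image('scene'); cv2.imwrite('pics/z5.png',crop(c,130,90,290,240,4))
print(observe()['joints'].round(2))
E
python3 plan.py 15.5 167 163 159 155 151 147 143 139 135 131 127 123 119 119
```

```text
[-0.26  0.58  0.77  2.   -0.57  0.78  0.7 ]
pos [ 0.499  -0.1995  0.0708] yaw 81.13 F [-0.8  0.3 -1.2] lever est
{"grip":1,"tx":-0.002,"ty":0.012,"tz":-0.002,"turn":-0.069}, {"grip":1,"tx":-0.001,"ty":0.024,"tz":-0.002,"turn":-0.135}, {"grip":1,"tx":0.001,"ty":0.037,"tz":-0.002,"turn":-0.202}, {"grip":1,"tx":0.003,"ty":0.050,"tz":-0.002,"turn":-0.269}, {"grip":1,"tx":0.006,"ty":0.062,"tz":-0.002,"turn":-0.335}, {"grip":1,"tx":0.010,"ty":0.074,"tz":-0.002,"turn":-0.402}, {"grip":1,"tx":0.015,"ty":0.086,"tz":-0.002,"turn":-0.469}, {"grip":1,"tx":0.021,"ty":0.098,"tz":-0.002,"turn":-0.535}, {"grip":1,"tx":0.028,"ty":0.109,"tz":-0.002,"turn":-0.602}, {"grip":1,"tx":0.035,"ty":0.119,"tz":-0.002,"turn":-0.669}, {"grip":1,"tx":0.043,"ty":0.129,"tz":-0.002,"turn":-0.735}, {"grip":1,"tx":0.052,"ty":0.139,"tz":-0.002,"turn":-0.802}, {"grip":1,"tx":0.061,"ty":0.147,"tz":-0.002,"turn":-0.869}, {"grip":1,"tx":0.061,"ty":0.147,"tz":-0.002,"turn":-0.869},
```

View pics/z5.png

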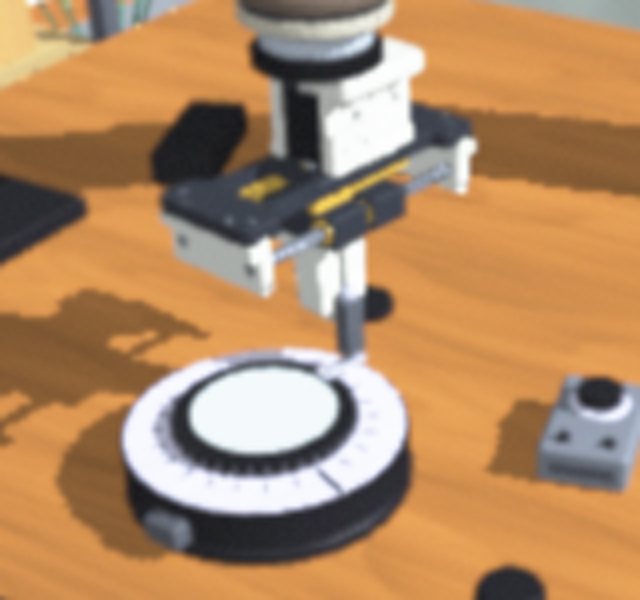

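The view shows the post at about (350,330) with the finger behind it at (318,285), and it has moved along the arc. I'll keep pushing.

Emit:
drive_tool(
  increments=[
    {"grip":1,"tx":-0.002,"ty":0.012,"tz":-0.002,"turn":-0.069},
    {"grip":1,"tx":-0.001,"ty":0.024,"tz":-0.002,"turn":-0.135},
    {"grip":1,"tx":0.001,"ty":0.037,"tz":-0.002,"turn":-0.202},
    {"grip":1,"tx":0.003,"ty":0.05,"tz":-0.002,"turn":-0.269},
    {"grip":1,"tx":0.006,"ty":0.062,"tz":-0.002,"turn":-0.335},
    {"grip":1,"tx":0.01,"ty":0.074,"tz":-0.002,"turn":-0.402},
    {"grip":1,"tx":0.015,"ty":0.086,"tz":-0.002,"turn":-0.469},
    {"grip":1,"tx":0.021,"ty":0.098,"tz":-0.002,"turn":-0.535},
    {"grip":1,"tx":0.028,"ty":0.109,"tz":-0.002,"turn":-0.602},
    {"grip":1,"tx":0.035,"ty":0.119,"tz":-0.002,"turn":-0.669},
    {"grip":1,"tx":0.043,"ty":0.129,"tz":-0.002,"turn":-0.735},
    {"grip":1,"tx":0.052,"ty":0.139,"tz":-0.002,"turn":-0.802},
    {"grip":1,"tx":0.061,"ty":0.147,"tz":-0.002,"turn":-0.869},
    {"grip":1,"tx":0.061,"ty":0.147,"tz":-0.002,"turn":-0.869},
  ],
)

```text
clock: 6.35
position: [0.5238, -0.1403, 0.0701]
ee_rot: [3.038, 0.788, -0.005]
force: [-0.1, -0.4, -0.3]
width: 0.004
```

```bash
python3 plan.py 15.5 115 111 107 103 99 95 91 88 85 82 80 78 78 78; python3 -c "
from h import *
print(observe()['joints'].round(2))"
```

```text
pos [ 0.5238 -0.1403  0.0701] yaw 29.08 F [-0.1 -0.4 -0.3] lever est
{"grip":1,"tx":0.009,"ty":0.008,"tz":-0.000,"turn":-0.068}, {"grip":1,"tx":0.020,"ty":0.015,"tz":-0.000,"turn":-0.135}, {"grip":1,"tx":0.031,"ty":0.022,"tz":-0.000,"turn":-0.201}, {"grip":1,"tx":0.042,"ty":0.027,"tz":-0.000,"turn":-0.268}, {"grip":1,"tx":0.054,"ty":0.033,"tz":-0.000,"turn":-0.335}, {"grip":1,"tx":0.066,"ty":0.037,"tz":-0.000,"turn":-0.401}, {"grip":1,"tx":0.079,"ty":0.040,"tz":-0.000,"turn":-0.468}, {"grip":1,"tx":0.088,"ty":0.042,"tz":-0.000,"turn":-0.518}, {"grip":1,"tx":0.098,"ty":0.044,"tz":-0.000,"turn":-0.568}, {"grip":1,"tx":0.107,"ty":0.044,"tz":-0.000,"turn":-0.618}, {"grip":1,"tx":0.114,"ty":0.045,"tz":-0.000,"turn":-0.651}, {"grip":1,"tx":0.120,"ty":0.045,"tz":-0.000,"turn":-0.685}, {"grip":1,"tx":0.120,"ty":0.045,"tz":-0.000,"turn":-0.685}, {"grip":1,"tx":0.120,"ty":0.045,"tz":-0.000,"turn":-0.685}, [-0.51  0.71  1.03  2.   -0.78  0.9  -0.12]
```

Emit:
drive_tool(
  increments=[
    {"grip":1,"tx":0.009,"ty":0.008,"tz":0,"turn":-0.068},
    {"grip":1,"tx":0.02,"ty":0.015,"tz":0,"turn":-0.135},
    {"grip":1,"tx":0.031,"ty":0.022,"tz":0,"turn":-0.201},
    {"grip":1,"tx":0.042,"ty":0.027,"tz":0,"turn":-0.268},
    {"grip":1,"tx":0.054,"ty":0.033,"tz":0,"turn":-0.335},
    {"grip":1,"tx":0.066,"ty":0.037,"tz":0,"turn":-0.401},
    {"grip":1,"tx":0.066,"ty":0.037,"tz":0,"turn":-0.401},
  ],
)

```text
clock: 7.05
position: [0.5505, -0.1255, 0.0701]
ee_rot: [3.136, 0.141, -0.006]
force: [-0.9, 0.1, 0.3]
width: 0.005
```

```bash
python3 plan.py 15.5 92 89 86 83 80 78 76 75 75 75; python3 - <<'E'
from h import *
print(observe()['joints'].round(2))
t=get_image('top'); c=get_image('scene')
a=crop(t,270,140,390,260,4); b=crop(c,140,160,250,240,4); 
im=np.zeros((800,480,3),np.uint8); im[:480]=a; im[480:800,:440]=b; cv2.imwrite('pics/z6.png',cv2.resize(im,None,fx=.75,fy=.75))
E
```

```text
pos [ 0.5505 -0.1255  0.0701] yaw 5.16 F [-0.9  0.1  0.3] lever est
{"grip":1,"tx":0.009,"ty":0.002,"tz":-0.000,"turn":-0.053}, {"grip":1,"tx":0.018,"ty":0.004,"tz":-0.000,"turn":-0.103}, {"grip":1,"tx":0.028,"ty":0.006,"tz":-0.000,"turn":-0.153}, {"grip":1,"tx":0.037,"ty":0.007,"tz":-0.000,"turn":-0.203}, {"grip":1,"tx":0.047,"ty":0.008,"tz":-0.000,"turn":-0.253}, {"grip":1,"tx":0.053,"ty":0.008,"tz":-0.000,"turn":-0.286}, {"grip":1,"tx":0.060,"ty":0.008,"tz":-0.000,"turn":-0.319}, {"grip":1,"tx":0.063,"ty":0.008,"tz":-0.000,"turn":-0.336}, {"grip":1,"tx":0.063,"ty":0.008,"tz":-0.000,"turn":-0.336}, {"grip":1,"tx":0.063,"ty":0.008,"tz":-0.000,"turn":-0.336}, [-0.57  0.8   1.12  1.94 -0.87  1.   -0.51]
```

View pics/z6.png

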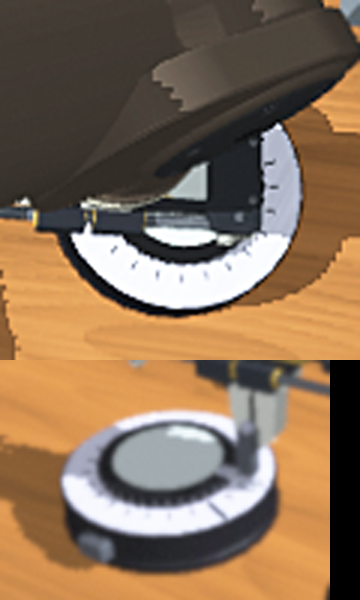

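The scene crop shows the post at about (243,445), a few ticks short of the long mark at (217,510). The top view is blocked by the arm. I'll push on to an estimated 75°, back off a little and measure.

Emit:
drive_tool(
  increments=[
    {"grip":1,"tx":0.009,"ty":0.002,"tz":0,"turn":-0.053},
    {"grip":1,"tx":0.018,"ty":0.004,"tz":0,"turn":-0.103},
    {"grip":1,"tx":0.028,"ty":0.006,"tz":0,"turn":-0.153},
    {"grip":1,"tx":0.037,"ty":0.007,"tz":0,"turn":-0.203},
    {"grip":1,"tx":0.047,"ty":0.008,"tz":0,"turn":-0.253},
    {"grip":1,"tx":0.053,"ty":0.008,"tz":0,"turn":-0.286},
    {"grip":1,"tx":0.058,"ty":0.008,"tz":0,"turn":-0.31},
    {"grip":1,"tx":0.063,"ty":0.008,"tz":0,"turn":-0.336},
    {"grip":1,"tx":0.063,"ty":0.008,"tz":0,"turn":-0.336},
    {"grip":1,"tx":0.063,"ty":0.008,"tz":0,"turn":-0.336},
  ],
)

```text
clock: 8.15
position: [0.5752, -0.123, 0.0703]
ee_rot: [3.113, -0.407, -0.005]
force: [-1.3, -0.1, -0.5]
width: 0.008
```

```bash
python3 plan.py 15.5 73 72 71 70 69 68 67 66.5; python3 - <<'E'
from h import *
print(observe()['joints'].round(2))
C=np.array([.572,-.196])
c=get_image('scene'); b=crop(c,180,150,260,230,8)
# overlay predicted post centreline for theta 70,75,80
for th,col in((66.5,(0,255,0)),(75,(0,0,255)),(80,(255,0,0))):
    t=np.radians(th); x,y=C+.072*np.array([np.cos(t),np.sin(t)])
    uv=(proj('scene',[[x,y,.054],[x,y,.1]])-[180,150]+.5)*8-.5
    cv2.line(b,tuple(int(q) for q in uv[0]),tuple(int(q) for q in uv[1]),col,1)
cv2.imwrite('pics/z7.png',b)
E
```

```text
pos [ 0.5752 -0.123   0.0703] yaw -14.89 F [-1.3 -0.1 -0.5] lever est
{"grip":1,"tx":0.008,"ty":0.001,"tz":-0.001,"turn":-0.035}, {"grip":1,"tx":0.011,"ty":0.001,"tz":-0.001,"turn":-0.052}, {"grip":1,"tx":0.014,"ty":0.000,"tz":-0.001,"turn":-0.069}, {"grip":1,"tx":0.017,"ty":-0.000,"tz":-0.001,"turn":-0.085}, {"grip":1,"tx":0.020,"ty":-0.001,"tz":-0.001,"turn":-0.102}, {"grip":1,"tx":0.023,"ty":-0.001,"tz":-0.001,"turn":-0.119}, {"grip":1,"tx":0.027,"ty":-0.002,"tz":-0.001,"turn":-0.135}, {"grip":1,"tx":0.028,"ty":-0.002,"tz":-0.001,"turn":-0.144}, [-0.58  0.88  1.19  1.88 -0.94  1.08 -0.83]
```

View pics/z7.png

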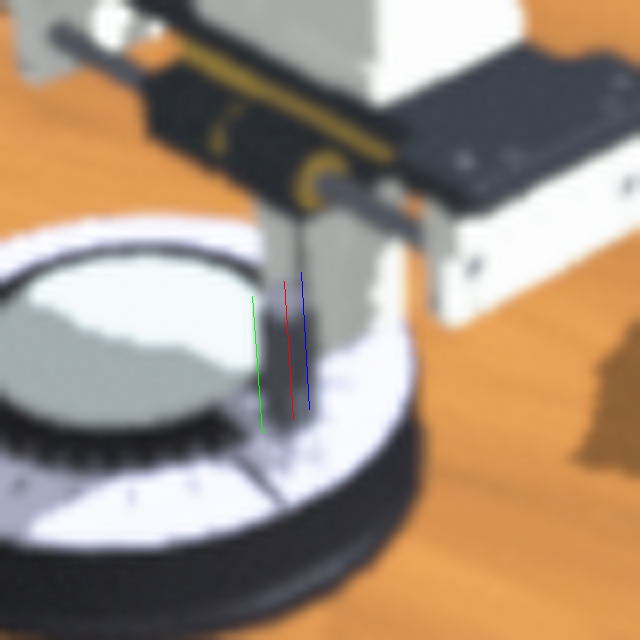

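The scene crop shows the post centred on the red 75° line at about (290,370), as predicted, with the mark at (262,480). I'll push slowly to about 67°, then back off and lift clear.

Emit:
drive_tool(
  increments=[
    {"grip":1,"tx":0.005,"ty":0.001,"tz":0,"turn":-0.018},
    {"grip":1,"tx":0.008,"ty":0.001,"tz":0,"turn":-0.035},
    {"grip":1,"tx":0.011,"ty":0.001,"tz":0,"turn":-0.052},
    {"grip":1,"tx":0.014,"ty":0,"tz":0,"turn":-0.069},
    {"grip":1,"tx":0.017,"ty":0,"tz":0,"turn":-0.085},
    {"grip":1,"tx":0.02,"ty":-0.001,"tz":0,"turn":-0.102},
    {"grip":1,"tx":0.023,"ty":-0.001,"tz":0,"turn":-0.119},
    {"grip":1,"tx":0.026,"ty":-0.002,"tz":0,"turn":-0.133},
    {"grip":1,"tx":0.026,"ty":-0.002,"tz":0,"turn":-0.133},
    {"grip":1,"tx":0.026,"ty":-0.002,"tz":0,"turn":-0.133},
    {"grip":1,"tx":0.026,"ty":-0.002,"tz":0,"turn":-0.133},
  ],
)

```text
clock: 9.3
position: [0.5857, -0.1239, 0.0704]
ee_rot: [3.078, -0.622, -0.005]
force: [-0.7, -0.3, 0.3]
width: 0.004
```

```bash
python3 plan.py 15.5 67 66.5 66; python3 plan.py 35 67; python3 - <<'E'
from h import *
print(observe()['joints'].round(2))
E
```

```text
pos [ 0.5857 -0.1239  0.0704] yaw -22.87 F [-0.7 -0.3  0.3] lever est
{"grip":1,"tx":0.001,"ty":0.000,"tz":-0.001,"turn":-0.002}, {"grip":1,"tx":0.002,"ty":0.000,"tz":-0.001,"turn":-0.011}, {"grip":1,"tx":0.004,"ty":-0.000,"tz":-0.001,"turn":-0.019}, pos [ 0.5857 -0.1239  0.0704] yaw -22.87 F [-0.7 -0.3  0.3] lever est
{"grip":1,"tx":-0.044,"ty":0.020,"tz":-0.001,"turn":-0.002}, [-0.58  0.9   1.21  1.86 -0.96  1.12 -0.97]
```

Emit:
drive_tool(
  increments=[
    {"grip":1,"tx":-0.022,"ty":0.01,"tz":0,"turn":0},
    {"grip":1,"tx":-0.05,"ty":0.022,"tz":0,"turn":0},
    {"grip":1,"tx":-0.05,"ty":0.022,"tz":0.03,"turn":0},
    {"grip":1,"tx":-0.05,"ty":0.022,"tz":0.15,"turn":0.05},
    {"grip":1,"tx":-0.05,"ty":0.022,"tz":0.27,"turn":0.15},
    {"grip":1,"tx":-0.15,"ty":0.12,"tz":0.37,"turn":0.3},
    {"grip":1,"tx":-0.25,"ty":0.22,"tz":0.37,"turn":0.4},
    {"grip":1,"tx":-0.35,"ty":0.33,"tz":0.37,"turn":0.55},
    {"grip":1,"tx":-0.42,"ty":0.45,"tz":0.37,"turn":0.7},
    {"grip":1,"tx":-0.42,"ty":0.5,"tz":0.37,"turn":0.85},
    {"grip":1,"tx":-0.42,"ty":0.5,"tz":0.37,"turn":1},
    {"grip":1,"tx":-0.42,"ty":0.5,"tz":0.37,"turn":1},
  ],
)

```text
clock: 10.5
position: [0.4168, 0.0791, 0.219]
ee_rot: [2.971, 1.018, -0.002]
force: [0.9, -1.1, 0.7]
width: 0.003
```

```bash
python3 - <<'E'
from h import *
s=observe(); print(s['position'].round(3),s['joints'].round(2))
t=get_image('top'); c=get_image('scene'); cv2.imwrite('pics/t8.png',t[:,:,::-1]); cv2.imwrite('pics/s8.png',c[:,:,::-1])
a=crop(t,285,155,365,250,4); b=crop(c,180,150,260,225,8)
a=crop(t,285,160,345,235,8)
im=np.zeros((600,480+320,3),np.uint8); im[:,:480]=a; im[:,480:]=crop(c,200,150,240,225,8); cv2.imwrite('pics/z8.png',im)
E
```

```text
[0.417 0.079 0.219] [-1.36  0.19  1.24  2.1  -0.21  0.99 -0.92]
```

View pics/z8.png

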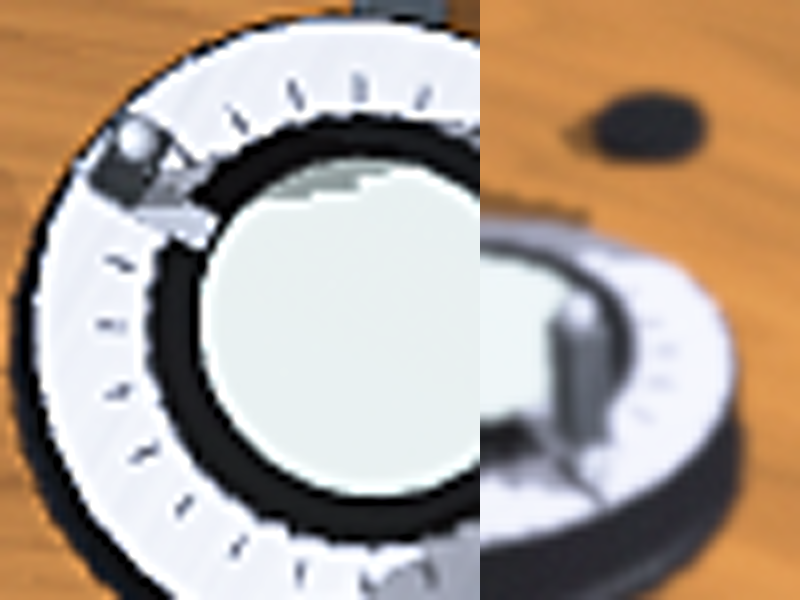

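The top crop shows the domed tip at (138,138) and the post covering the mark. The scene crop shows the tip at (578,305), the post base at (578,440) and the mark's outer end at (603,503).

```bash
python3 - <<'E'
from h import *
C=np.array([.572,-.196])
ft=lambda u,v:((u+.5)/8-.5+285,(v+.5)/8-.5+160); fs=lambda u,v:((u-480+.5)/8-.5+200,(v+.5)/8-.5+150)
def rp(nm,n,uv,z):
    P=onz(n,uv,z)[:2];d=P-C;print(nm,P.round(4),np.hypot(*d).round(4),np.degrees(np.arctan2(d[1],d[0])).round(1))
rp('tip top','top',ft(138,138),.096); rp('tip sc','scene',fs(578,306),.096); rp('postbase sc','scene',fs(578,440),.054); rp('markout sc','scene',fs(605,506),.038)
# predicted outlines for th
for th in(64,66.5,69):
    t=np.radians(th); x,y=C+.072*np.array([np.cos(t),np.sin(t)])
    print(th,[( (p+.5-[285,160])*8-.5).round(0) for p in proj('top',[[x,y,.096],[x,y,.054]])],[((p+.5-[200,150])*8-.5+[480,0]).round(0) for p in proj('scene',[[x,y,.096],[x,y,.073],[x,y,.054]])])
# post horizontal extent by row in scene (dark between)
g=cv2.imread('pics/s8.png',0)
for r in(191,194,197,200,202): print(r,g[r,205:222])
# arc profile for mark in scene outside post at r=.078-.083, both before/after
for nm in('scene0','s8'):
    im=cv2.imread(f'pics/{nm}.png',0).astype(np.float32)
    for r in(.078,.080,.082):
        a=np.radians(np.arange(50,85,.5)); q=np.c_[C[0]+r*np.cos(a),C[1]+r*np.sin(a),0*a+.038]
        uv=proj('scene',q).astype(np.float32); v=cv2.remap(im,uv[:,:1],uv[:,1:],cv2.INTER_LINEAR)[:,0]
        w=np.clip(np.median(v)-20-v,0,None); print(nm,r,np.degrees((w*a).sum()/w.sum()).round(2),v.min())
E
```

```text
tip top [ 0.5987 -0.129 ] 0.0721 68.3
tip sc [ 0.5991 -0.1296] 0.0717 67.8
postbase sc [ 0.6036 -0.1294] 0.0737 64.6
markout sc [ 0.6079 -0.1184] 0.0855 65.2
64 [array([150., 120.]), array([130., 162.])] [array([563., 312.]), array([568., 382.]), array([572., 438.])]
66.5 [array([143., 131.]), array([123., 172.])] [array([573., 309.]), array([578., 378.]), array([582., 434.])]
69 [array([137., 142.]), array([117., 183.])] [array([583., 305.]), array([588., 374.]), array([592., 430.])]
191 [244 242 228 158  96 102 131 148 146 132 108  68  48  88 167 230 240]
194 [244 243 230 171  96  68  82 101 105 102  92  65  50  81 156 225 238]
197 [244 243 236 194 111  69  81 101 101  96  94  79  89 146 213 235 230]
200 [229 225 213 178 107  69  77  94  98  95 112 157 217 238 240 243 246]
202 [112 137 143 133  98  70  74  91  97 100 132 198 240 245 239 232 234]
scene0 0.078 65.23 158.28516
scene0 0.08 65.2 162.23438
scene0 0.082 64.99 160.27539
s8 0.078 65.27 154.84766
s8 0.08 65.24 161.04688
s8 0.082 65.03 161.03711
```

The lever reads about +0.7 to +1.3° short of the mark, so I'll return for a gentle extra push of about 1°.

```bash
python3 plan.py 37 66.5
```

```text
pos [0.4177 0.0766 0.219 ] yaw 37.24 F [ 0.5 -0.2 -0. ] lever est
{"grip":1,"tx":0.373,"ty":-0.480,"tz":-0.373,"turn":-1.012},
```

Emit:
drive_tool(
  increments=[
    {"grip":1,"tx":0.08,"ty":-0.1,"tz":0,"turn":-0.14},
    {"grip":1,"tx":0.15,"ty":-0.2,"tz":0,"turn":-0.28},
    {"grip":1,"tx":0.23,"ty":-0.3,"tz":0,"turn":-0.42},
    {"grip":1,"tx":0.3,"ty":-0.4,"tz":0,"turn":-0.56},
    {"grip":1,"tx":0.373,"ty":-0.48,"tz":0,"turn":-0.7},
    {"grip":1,"tx":0.373,"ty":-0.48,"tz":0,"turn":-0.84},
    {"grip":1,"tx":0.373,"ty":-0.48,"tz":0,"turn":-1},
    {"grip":1,"tx":0.373,"ty":-0.48,"tz":0,"turn":-1},
    {"grip":1,"tx":0.373,"ty":-0.48,"tz":-0.12,"turn":-1},
    {"grip":1,"tx":0.373,"ty":-0.48,"tz":-0.24,"turn":-1},
    {"grip":1,"tx":0.373,"ty":-0.48,"tz":-0.34,"turn":-1},
    {"grip":1,"tx":0.373,"ty":-0.48,"tz":-0.373,"turn":-1},
    {"grip":1,"tx":0.373,"ty":-0.48,"tz":-0.373,"turn":-1},
    {"grip":1,"tx":0.373,"ty":-0.48,"tz":-0.373,"turn":-1},
  ],
)

```text
clock: 12.0
position: [0.5679, -0.1161, 0.0717]
ee_rot: [3.079, -0.619, 0.001]
force: [0.2, 0.4, 0.3]
width: 0.005
```

```bash
python3 plan.py 25 66.2;python3 plan.py 18 66.2; python3 plan.py 15.5 66.2; python3 -c "
from h import *
print(observe()['joints'].round(2))"
```

```text
pos [ 0.5679 -0.1161  0.0717] yaw -22.73 F [0.2 0.4 0.3] lever est
{"grip":1,"tx":0.026,"ty":-0.010,"tz":-0.004,"turn":-0.018}, pos [ 0.5679 -0.1161  0.0717] yaw -22.73 F [0.2 0.4 0.3] lever est
{"grip":1,"tx":0.042,"ty":-0.017,"tz":-0.004,"turn":-0.018}, pos [ 0.5679 -0.1161  0.0717] yaw -22.73 F [0.2 0.4 0.3] lever est
{"grip":1,"tx":0.047,"ty":-0.019,"tz":-0.004,"turn":-0.018}, [-0.55  0.77  1.06  1.91 -0.83  0.98 -1.07]
```

Emit:
drive_tool(
  increments=[
    {"grip":1,"tx":0.014,"ty":-0.005,"tz":0,"turn":-0.018},
    {"grip":1,"tx":0.026,"ty":-0.01,"tz":0,"turn":-0.018},
    {"grip":1,"tx":0.034,"ty":-0.013,"tz":0,"turn":-0.018},
    {"grip":1,"tx":0.038,"ty":-0.015,"tz":0,"turn":-0.018},
    {"grip":1,"tx":0.042,"ty":-0.017,"tz":0,"turn":-0.018},
    {"grip":1,"tx":0.044,"ty":-0.018,"tz":0,"turn":-0.018},
    {"grip":1,"tx":0.046,"ty":-0.019,"tz":0,"turn":-0.018},
    {"grip":1,"tx":0.047,"ty":-0.019,"tz":0,"turn":-0.018},
    {"grip":1,"tx":0.047,"ty":-0.019,"tz":0,"turn":-0.018},
    {"grip":1,"tx":0.047,"ty":-0.019,"tz":0,"turn":-0.018},
    {"grip":1,"tx":0.047,"ty":-0.019,"tz":0,"turn":-0.018},
  ],
)

```text
clock: 13.1
position: [0.5865, -0.1237, 0.0716]
ee_rot: [3.073, -0.648, 0.001]
force: [-1.0, 0.2, 0.6]
width: 0.004
```

```bash
python3 plan.py 15.5 66.2
```

```text
pos [ 0.5865 -0.1237  0.0716] yaw -23.81 F [-1.   0.2  0.6] lever est
{"grip":1,"tx":0.001,"ty":-0.001,"tz":-0.004,"turn":0.000},
```

Emit:
drive_tool(
  increments=[
    {"grip":1,"tx":-0.022,"ty":0.01,"tz":0,"turn":0},
    {"grip":1,"tx":-0.05,"ty":0.022,"tz":0,"turn":0},
    {"grip":1,"tx":-0.05,"ty":0.022,"tz":0.03,"turn":0},
    {"grip":1,"tx":-0.05,"ty":0.022,"tz":0.15,"turn":0.05},
    {"grip":1,"tx":-0.05,"ty":0.022,"tz":0.27,"turn":0.15},
    {"grip":1,"tx":-0.15,"ty":0.1,"tz":0.32,"turn":0.29},
    {"grip":1,"tx":-0.25,"ty":0.15,"tz":0.32,"turn":0.43},
    {"grip":1,"tx":-0.37,"ty":0.204,"tz":0.32,"turn":0.57},
    {"grip":1,"tx":-0.37,"ty":0.204,"tz":0.32,"turn":0.71},
    {"grip":1,"tx":-0.37,"ty":0.204,"tz":0.32,"turn":0.85},
    {"grip":1,"tx":-0.37,"ty":0.204,"tz":0.32,"turn":1},
    {"grip":1,"tx":-0.37,"ty":0.204,"tz":0.32,"turn":1},
    {"grip":1,"tx":-0.37,"ty":0.204,"tz":0.32,"turn":1},
  ],
)

```text
clock: 14.4
position: [0.4387, -0.0424, 0.2001]
ee_rot: [2.988, 0.969, 0.003]
force: [-0.2, -0.6, 1.3]
width: 0.005
```

```bash
python3 - <<'E'
from h import *
s=observe(); print(s['position'].round(4),s['joints'].round(2))
t=get_image('top'); c=get_image('scene'); cv2.imwrite('pics/t9.png',t[:,:,::-1]); cv2.imwrite('pics/s9.png',c[:,:,::-1])
im=np.zeros((600,800,3),np.uint8); im[:,:400]=crop(t,285,160,335,235,8); im[:,400:]=crop(c,200,135,300,210,4)[:300].repeat(2,0)[:600,:400] if 0 else 0
im[:300,400:]=crop(c,200,150,250,187,8)[:300].repeat(1,0) if 0 else 0
b=crop(c,200,150,240,225,8)[:,:320]; im[:,410:730]=b
cv2.imwrite('pics/z9.png',im)
# tip highlight centroid comparisons t8 vs t9, scene s8 vs s9
for a,n,(x0,y0,x1,y1) in(('t8','top',(298,173,306,181)),('t9','top',(298,173,306,181)),('s8','scene',(208,184,217,192)),('s9','scene',(208,184,217,192))):
    g=cv2.imread(f'pics/{a}.png',0)[y0:y1,x0:x1]; print(a); print(g)
E
```

```text
[ 0.4387 -0.0424  0.2001] [-0.94  0.25  1.13  2.09 -0.28  0.96 -0.61]
t8
[[151 114  74 255 255 249 244 243]
 [111  82  89 122 166 208 249 249]
 [ 33  49 149 218 192 136 167 254]
 [150  96 246 242 220 177  96  68]
 [142 124 249 255 232 182 117  31]
 [103  53 230 234 211 167 103  35]
 [ 56  68 119 189 174 116  50  91]
 [ 46  52  55  76  72  81  56 223]]
t9
[[166 118  52  33  22   4 151 255]
 [143  67  48  39  37  32  19   2]
 [ 68  59  47  44  44  43  40  31]
 [ 65  57  46  45  44  45  44  42]
 [ 66  54  47  48  47  46  45  43]
 [ 63  48  50  51  48  48  47  46]
 [ 57  52  52  51  51  49  47  48]
 [ 54  54  52  52  51  51  50  49]]
s8
[[205 163 111  69  69 106 153 205 235]
 [238 224 180 117  80  66  84 135 196]
 [243 237 218 177 149 119  76  74 126]
 [241 231 214 214 219 191 117  58  74]
 [235 212 192 220 234 223 148  73  53]
 [216 170 166 204 225 217 150  79  49]
 [171 121 136 169 193 186 139  94  58]
 [158  96 102 131 148 146 132 108  68]]
s9
[[206 163 112  72  71 106 154 205 235]
 [238 224 183 128  82  61  80 135 195]
 [242 238 222 191 148 102  61  72 125]
 [239 229 219 222 219 173  94  51  72]
 [232 201 199 228 238 218 124  52  52]
 [215 170 177 216 232 214 129  60  48]
 [165 125 146 182 201 186 124  78  50]
 [139  93 113 137 155 146 122  98  61]]
```

View pics/z9.png

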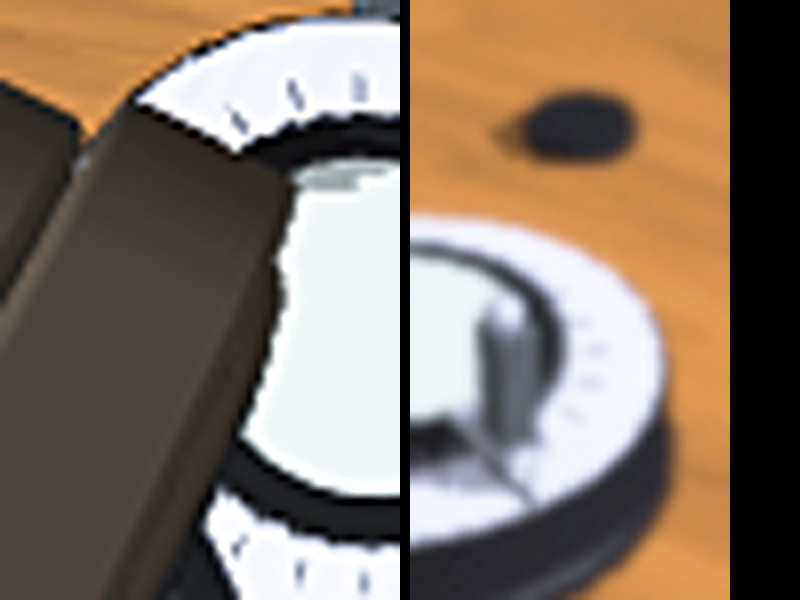

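The scene shows the post has moved about 0.6° further and now stands over the mark. The arm hides the mark in the top view, so I'll step aside once for a clean top measurement before pressing.

Emit:
drive_tool(
  increments=[
    {"grip":1,"tx":-0.02,"ty":0.1,"tz":0,"turn":0},
    {"grip":1,"tx":-0.04,"ty":0.2,"tz":0,"turn":0},
    {"grip":1,"tx":-0.05,"ty":0.3,"tz":0,"turn":0},
    {"grip":1,"tx":-0.05,"ty":0.3,"tz":0,"turn":0},
  ],
)

```text
clock: 14.9
position: [0.4181, 0.0825, 0.1995]
ee_rot: [2.985, 0.976, 0.001]
force: [-0.1, -0.0, 0.4]
width: 0.009
```

```bash
python3 - <<'E'
from h import *
t=get_image('top'); cv2.imwrite('pics/t10.png',t[:,:,::-1])
C=np.array([.572,-.196]); th=np.radians(66.5); r_=np.array([np.cos(th),np.sin(th)]); f=np.array([-r_[1],r_[0]])
for nm in('t8','t10'):
    g=cv2.imread(f'pics/{nm}.png',0).astype(np.float32)
    print(nm); print(g[173:181,298:306].astype(int))
    for z,sg in((.092,-1),(.054,1)):
        for r in(.067,.070,.073,.076):
            d=np.arange(0,14.1,.25)/1000*sg; q=np.c_[C+r*r_+d[:,None]*f,0*d+z]
            uv=proj('top',q).astype(np.float32); v=cv2.remap(g,uv[:,:1],uv[:,1:],cv2.INTER_LINEAR)[:,0]
            print(z,r,v[::4].astype(int))
E
```

```text
t8
[[151 114  74 255 255 249 244 243]
 [111  82  89 122 166 208 249 249]
 [ 33  49 149 218 192 136 167 254]
 [150  96 246 242 220 177  96  68]
 [142 124 249 255 232 182 117  31]
 [103  53 230 234 211 167 103  35]
 [ 56  68 119 189 174 116  50  91]
 [ 46  52  55  76  72  81  56 223]]
0.092 0.067 [ 74  57  36  69 127 195 235 242 238 235 234 235 235 234 233]
0.092 0.07 [175 154 127 125 161 211 240 248 244 242 241 241 241 241 242]
0.092 0.073 [227 211 185 166 178 210 233 244 245 245 246 247 248 250 251]
0.092 0.076 [198 183 163 132 188 235 250 245 232 182 161 138 122 120  99]
0.054 0.067 [ 58  59  58  55  50  54  60  92 141 199 228 243 242 239 238]
0.054 0.07 [ 58  61  59  58  55  55  64 110 162 206 236 251 246 242 241]
0.054 0.073 [ 57  58  58  56  54  52  65  96 143 201 249 250 246 243 241]
0.054 0.076 [ 47  50  53  51  47  46  64  92 147 208 239 245 245 243 243]
t10
[[151 115  29 206 255 252 246 245]
 [109  86  92 126 175 119 193 253]
 [ 31  98 155 233 212 163  81 255]
 [150  70 248 248 225 190 121  32]
 [144  86 248 255 234 188 122  48]
 [106  69 229 230 211 167 102  36]
 [ 50  53  71 138 156 116  47  68]
 [ 48  55  40  69  83  81  61 124]]
0.092 0.067 [ 77  66  48  53  78 161 223 243 239 236 234 234 234 233 233]
0.092 0.07 [181 165 146 116 107 164 221 248 247 243 242 242 241 241 242]
0.092 0.073 [231 220 202 179 146 123 190 237 247 246 246 247 247 249 251]
0.092 0.076 [205 194 172 138 181 226 251 246 232 182 160 138 122 119  98]
0.054 0.067 [ 58  59  57  53  48  54  75 127 197 246 245 242 239 237 237]
0.054 0.07 [ 59  61  59  58  55  57  71 126 189 229 244 246 243 241 240]
0.054 0.073 [ 57  58  57  55  55  59  87 132 176 218 248 248 244 241 241]
0.054 0.076 [ 49  50  53  51  50  57  97 140 183 227 245 246 244 243 243]
```

Both the top and scene edges agree the lever is still about 0.8° (1 mm) short. I'll make one last fine push of about 1 mm.

Emit:
drive_tool(
  increments=[
    {"grip":1,"tx":0.08,"ty":-0.1,"tz":0,"turn":-0.14},
    {"grip":1,"tx":0.15,"ty":-0.2,"tz":0,"turn":-0.28},
    {"grip":1,"tx":0.23,"ty":-0.3,"tz":0,"turn":-0.42},
    {"grip":1,"tx":0.3,"ty":-0.4,"tz":0,"turn":-0.56},
    {"grip":1,"tx":0.373,"ty":-0.49,"tz":0,"turn":-0.7},
    {"grip":1,"tx":0.373,"ty":-0.49,"tz":0,"turn":-0.84},
    {"grip":1,"tx":0.373,"ty":-0.49,"tz":0,"turn":-1},
    {"grip":1,"tx":0.373,"ty":-0.49,"tz":0,"turn":-1},
    {"grip":1,"tx":0.373,"ty":-0.49,"tz":-0.12,"turn":-1},
    {"grip":1,"tx":0.373,"ty":-0.49,"tz":-0.24,"turn":-1},
    {"grip":1,"tx":0.373,"ty":-0.49,"tz":-0.32,"turn":-1},
    {"grip":1,"tx":0.373,"ty":-0.49,"tz":-0.32,"turn":-1},
    {"grip":1,"tx":0.373,"ty":-0.49,"tz":-0.32,"turn":-1},
  ],
)

```text
clock: 16.25
position: [0.5676, -0.117, 0.0725]
ee_rot: [3.071, -0.648, -0.001]
force: [-0.5, 0.1, 0.3]
width: 0.008
```

```bash
python3 plan.py 25 65.4;python3 plan.py 18 65.4; python3 plan.py 15.5 65.4; python3 -c "
from h import *
print(observe()['joints'].round(2))"
```

```text
pos [ 0.5676 -0.117   0.0725] yaw -23.84 F [-0.5  0.1  0.3] lever est
{"grip":1,"tx":0.029,"ty":-0.008,"tz":-0.006,"turn":-0.013}, pos [ 0.5676 -0.117   0.0725] yaw -23.84 F [-0.5  0.1  0.3] lever est
{"grip":1,"tx":0.045,"ty":-0.015,"tz":-0.006,"turn":-0.013}, pos [ 0.5676 -0.117   0.0725] yaw -23.84 F [-0.5  0.1  0.3] lever est
{"grip":1,"tx":0.051,"ty":-0.018,"tz":-0.006,"turn":-0.013}, [-0.55  0.77  1.05  1.9  -0.82  0.97 -1.1 ]
```

Emit:
drive_tool(
  increments=[
    {"grip":1,"tx":0.015,"ty":-0.004,"tz":0,"turn":-0.013},
    {"grip":1,"tx":0.029,"ty":-0.008,"tz":0,"turn":-0.013},
    {"grip":1,"tx":0.038,"ty":-0.012,"tz":0,"turn":-0.013},
    {"grip":1,"tx":0.042,"ty":-0.014,"tz":0,"turn":-0.013},
    {"grip":1,"tx":0.045,"ty":-0.015,"tz":0,"turn":-0.013},
    {"grip":1,"tx":0.048,"ty":-0.017,"tz":0,"turn":-0.013},
    {"grip":1,"tx":0.05,"ty":-0.018,"tz":0,"turn":-0.013},
    {"grip":1,"tx":0.051,"ty":-0.018,"tz":0,"turn":-0.013},
    {"grip":1,"tx":0.051,"ty":-0.018,"tz":0,"turn":-0.013},
    {"grip":1,"tx":0.051,"ty":-0.018,"tz":0,"turn":-0.013},
    {"grip":1,"tx":0.051,"ty":-0.018,"tz":0,"turn":-0.013},
  ],
)

```text
clock: 17.35
position: [0.5879, -0.1241, 0.0724]
ee_rot: [3.067, -0.669, -0.001]
force: [0.8, -0.2, -0.6]
width: 0.005
```

Emit:
drive_tool(
  increments=[
    {"grip":1,"tx":-0.022,"ty":0.01,"tz":0,"turn":0},
    {"grip":1,"tx":-0.05,"ty":0.022,"tz":0,"turn":0},
    {"grip":1,"tx":-0.05,"ty":0.022,"tz":0.03,"turn":0},
    {"grip":1,"tx":-0.05,"ty":0.022,"tz":0.15,"turn":0.05},
    {"grip":1,"tx":-0.05,"ty":0.022,"tz":0.27,"turn":0.15},
    {"grip":1,"tx":-0.15,"ty":0.12,"tz":0.32,"turn":0.3},
    {"grip":1,"tx":-0.25,"ty":0.22,"tz":0.32,"turn":0.43},
    {"grip":1,"tx":-0.35,"ty":0.33,"tz":0.32,"turn":0.57},
    {"grip":1,"tx":-0.42,"ty":0.45,"tz":0.32,"turn":0.7},
    {"grip":1,"tx":-0.42,"ty":0.51,"tz":0.32,"turn":0.85},
    {"grip":1,"tx":-0.42,"ty":0.51,"tz":0.32,"turn":1},
    {"grip":1,"tx":-0.42,"ty":0.51,"tz":0.32,"turn":1},
  ],
)

```text
clock: 18.55
position: [0.4196, 0.0821, 0.2011]
ee_rot: [2.988, 0.967, 0.003]
force: [-0.0, -0.4, -0.4]
width: 0.006
```

```bash
cat > chk.py <<'E'
import sys; from h import *
t=get_image('top'); cv2.imwrite(f'pics/t{sys.argv[1]}.png',t[:,:,::-1]); c=get_image('scene'); cv2.imwrite(f'pics/s{sys.argv[1]}.png',c[:,:,::-1])
C=np.array([.572,-.196]); th=np.radians(66.5); r_=np.array([np.cos(th),np.sin(th)]); f=np.array([-r_[1],r_[0]])
for nm in('t8','t10','t'+sys.argv[1]):
    g=cv2.imread(f'pics/{nm}.png',0).astype(np.float32)
    for z,sg in((.092,-1),(.054,1)):
        e=[]
        for r in(.066,.068,.070,.072,.074,.076):
            d=np.arange(3.5,11,.1)/1000*sg; q=np.c_[C+r*r_+d[:,None]*f,0*d+z]
            uv=proj('top',q).astype(np.float32); v=cv2.remap(g,uv[:,:1],uv[:,1:],cv2.INTER_LINEAR)[:,0]
            e.append(d[np.nonzero(v<150)[0].max()]*1e3 if (v<150).any() else np.nan)
        print(nm,z,np.round(e,1))
for nm in('s8','s9','s'+sys.argv[1]):
    g=cv2.imread(f'pics/{nm}.png',0); print(nm,[g[r,205:219].tolist() for r in(199,200)])
s=observe(); print(s['position'].round(4),s['joints'].round(2),s['force'].round(1))
E
python3 chk.py 11
```

```text
t8 0.092 [ -4.   -4.3  -3.8  -3.5   nan -10.9]
t8 0.054 [7.6 8.  7.7 8.  8.  8. ]
t10 0.092 [ -4.8  -4.5  -4.7  -5.1   nan -10.9]
t10 0.054 [7.3 7.3 7.3 7.3 7.3 7.1]
t11 0.092 [ -5.8  -5.7  -5.8  -6.    nan -10.9]
t11 0.054 [5.3 6.  5.9 6.  5.9 5.8]
s8 [[241, 239, 227, 185, 108, 68, 78, 96, 98, 94, 98, 118, 174, 226], [229, 225, 213, 178, 107, 69, 77, 94, 98, 95, 112, 157, 217, 238]]
s9 [[241, 238, 226, 177, 101, 69, 81, 100, 104, 101, 96, 107, 166, 225], [231, 226, 206, 160, 97, 67, 80, 101, 102, 100, 108, 146, 209, 237]]
s11 [[238, 237, 217, 139, 78, 78, 96, 97, 94, 94, 88, 99, 152, 210], [223, 223, 197, 128, 77, 77, 93, 99, 96, 97, 104, 145, 206, 234]]
[0.4205 0.079  0.2011] [-1.3   0.23  1.2   2.12 -0.26  0.95 -0.91] [ 0.3 -0.3  0.6]
```

The lever edges now sit at -5.8 and +5.9 mm about 66.5°, so it is centred on the mark (66.55°). Next is the button.

Emit:
drive_tool(
  increments=[
    {"grip":1,"tx":0.015,"ty":-0.1,"tz":0,"turn":0},
    {"grip":1,"tx":0.03,"ty":-0.2,"tz":0,"turn":0},
    {"grip":1,"tx":0.045,"ty":-0.3,"tz":0,"turn":0},
    {"grip":1,"tx":0.045,"ty":-0.302,"tz":0,"turn":0},
    {"grip":1,"tx":0.045,"ty":-0.302,"tz":-0.12,"turn":0},
    {"grip":1,"tx":0.045,"ty":-0.302,"tz":-0.24,"turn":0},
    {"grip":1,"tx":0.045,"ty":-0.302,"tz":-0.34,"turn":0},
    {"grip":1,"tx":0.045,"ty":-0.302,"tz":-0.385,"turn":0},
    {"grip":1,"tx":0.045,"ty":-0.302,"tz":-0.385,"turn":0},
    {"grip":1,"tx":0.045,"ty":-0.302,"tz":-0.385,"turn":0},
  ],
)

```text
clock: 19.65
position: [0.4387, -0.0435, 0.0475]
ee_rot: [2.995, 0.94, 0.003]
force: [0.2, -0.1, 0.2]
width: 0.006
```

```bash
python3 - <<'E'
from h import *
s=observe(); print(s['position'].round(4),s['joints'].round(2),s['force'].round(1))
c=get_image('scene'); cv2.imwrite('pics/z12.png',crop(c,240,150,320,225,8))
E
```

```text
[ 0.4387 -0.0435  0.0475] [-0.63  0.52  0.83  2.25 -0.66  0.63 -0.28] [ 0.2 -0.1  0.2]
```

View pics/z12.png

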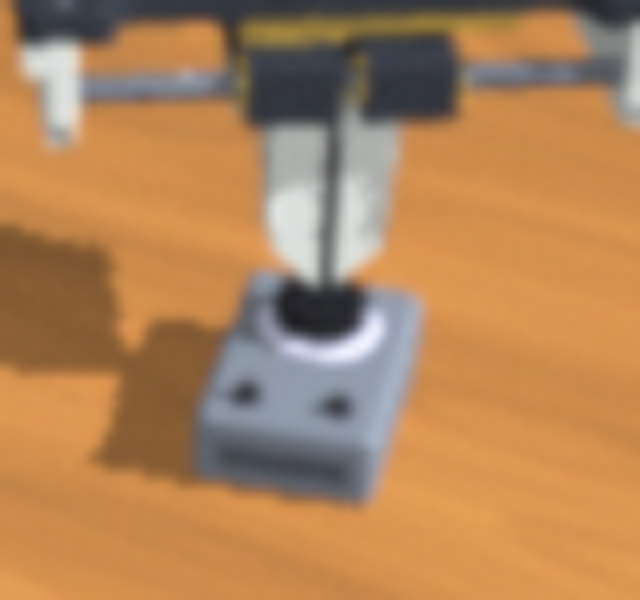

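The view shows the tapered fingertip centred over the black button at about (322,285), with the box undisturbed. I'll press in small steps.

Emit:
drive_tool(
  increments=[
    {"grip":1,"tx":0,"ty":0.003,"tz":-0.01,"turn":0},
    {"grip":1,"tx":0,"ty":0.003,"tz":-0.018,"turn":0},
    {"grip":1,"tx":0,"ty":0.003,"tz":-0.024,"turn":0},
    {"grip":1,"tx":0,"ty":0.003,"tz":-0.029,"turn":0},
    {"grip":1,"tx":0,"ty":0.003,"tz":-0.034,"turn":0},
    {"grip":1,"tx":0,"ty":0.003,"tz":-0.038,"turn":0},
    {"grip":1,"tx":0,"ty":0.003,"tz":-0.039,"turn":0},
    {"grip":1,"tx":0,"ty":0.003,"tz":-0.039,"turn":0},
    {"grip":1,"tx":0,"ty":0.003,"tz":-0.039,"turn":0},
  ],
)

```text
clock: 20.6
position: [0.4396, -0.0415, 0.0325]
ee_rot: [2.994, 0.942, 0.006]
force: [1.9, 3.1, 5.3]
width: 0.006
```

Emit:
drive_tool(
  increments=[
    {"grip":1,"tx":0,"ty":0,"tz":-0.004,"turn":0},
    {"grip":1,"tx":0,"ty":0,"tz":-0.006,"turn":0},
    {"grip":1,"tx":0,"ty":0,"tz":-0.006,"turn":0},
    {"grip":1,"tx":0,"ty":0,"tz":-0.006,"turn":0},
  ],
)

```text
clock: 21.0
position: [0.4397, -0.0416, 0.0313]
ee_rot: [2.996, 0.942, 0.008]
force: [-6.8, 4.3, 36.8]
width: 0.007
```

The force rose sharply to 37 N at z=0.031, so the button is fully down. I'll release straight up and move clear.

Emit:
drive_tool(
  increments=[
    {"grip":1,"tx":0,"ty":0,"tz":0.008,"turn":0},
    {"grip":1,"tx":0,"ty":0,"tz":0.03,"turn":0},
    {"grip":1,"tx":0,"ty":0,"tz":0.12,"turn":0},
    {"grip":1,"tx":0,"ty":0,"tz":0.24,"turn":0},
    {"grip":1,"tx":0,"ty":0,"tz":0.36,"turn":0},
    {"grip":1,"tx":0,"ty":0.1,"tz":0.42,"turn":0},
    {"grip":1,"tx":-0.02,"ty":0.2,"tz":0.42,"turn":0},
    {"grip":1,"tx":-0.04,"ty":0.3,"tz":0.42,"turn":0},
    {"grip":1,"tx":-0.05,"ty":0.42,"tz":0.42,"turn":0},
    {"grip":1,"tx":-0.05,"ty":0.42,"tz":0.42,"turn":0},
    {"grip":1,"tx":-0.05,"ty":0.42,"tz":0.42,"turn":0},
  ],
)

```text
clock: 22.1
position: [0.4191, 0.1268, 0.1991]
ee_rot: [2.993, 0.945, 0.006]
force: [0.3, -0.4, 0.5]
width: 0.006
```

```bash
python3 chk.py 13; python3 - <<'E'
from h import *
a=cv2.imread('pics/s0.png') if 0 else cv2.imread('pics/scene0.png'); b=cv2.imread('pics/s13.png')
im=np.zeros((600,800,3),np.uint8); im[:400]=np.hstack([cv2.resize(x[150:250,150:250] if 0 else x[160:260,220:320],(400,400),interpolation=2) for x in(a,b)])
t=cv2.imread('pics/t13.png'); im[400:600,:266]=cv2.resize(t,(266,200)); im[400:,280:546]=cv2.resize(t[220:280,215:295],(266,200)); im[400:,550:800]=cv2.resize(t[160:235,285:379],(250,200))
cv2.imwrite('pics/z13.png',im)
E
```

```text
t8 0.092 [ -4.   -4.3  -3.8  -3.5   nan -10.9]
t8 0.054 [7.6 8.  7.7 8.  8.  8. ]
t10 0.092 [ -4.8  -4.5  -4.7  -5.1   nan -10.9]
t10 0.054 [7.3 7.3 7.3 7.3 7.3 7.1]
t13 0.092 [ -5.8  -5.9  -6.   -6.2   nan -10.9]
t13 0.054 [5.4 6.3 6.1 6.  6.1 5.9]
s8 [[241, 239, 227, 185, 108, 68, 78, 96, 98, 94, 98, 118, 174, 226], [229, 225, 213, 178, 107, 69, 77, 94, 98, 95, 112, 157, 217, 238]]
s9 [[241, 238, 226, 177, 101, 69, 81, 100, 104, 101, 96, 107, 166, 225], [231, 226, 206, 160, 97, 67, 80, 101, 102, 100, 108, 146, 209, 237]]
s13 [[242, 240, 223, 144, 80, 79, 97, 100, 97, 97, 92, 103, 158, 216], [227, 227, 203, 134, 79, 78, 95, 101, 97, 102, 110, 149, 213, 238]]
[0.4195 0.125  0.1992] [-1.38  0.27  1.2   2.1  -0.3   0.96 -0.98] [-0.6 -0.1  0.8]
```

View pics/z13.png

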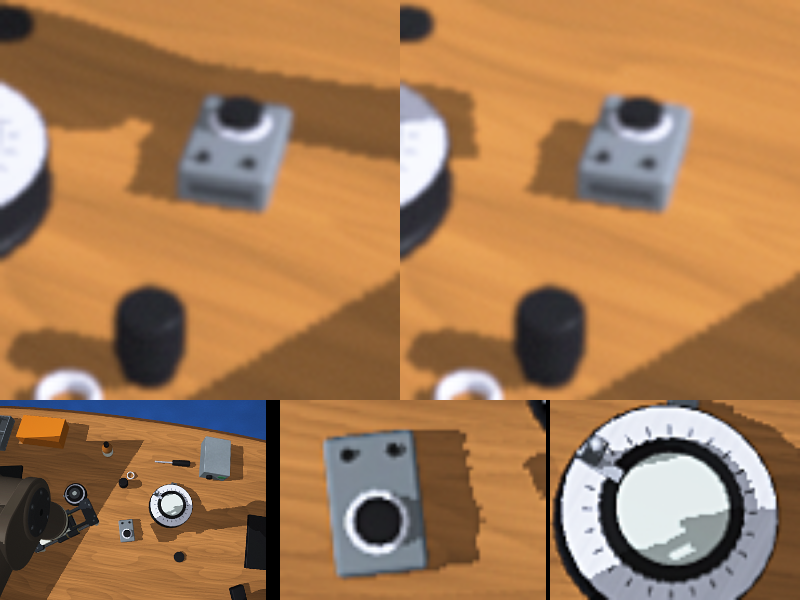

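The before and after crops match. The box is at the same place with the button up again, the lens and spacer haven't moved, and the lever stands on the mark. I'm handing the job in.

```bash
python3 -c "
from cell import *
print(sign_off())"
```

```text
the job is handed in; nothing more can be done
None
```

The lever is on the long mark and the button was pressed fully down once and came back up. I handed the job in at about 22 s on the robot's clock, with the arm clear of everything.

- **Lever:** I pushed the post about 150° clockwise with the shut fingertips, then gave it two small extra pushes. In the last top view its two edges sit about 6 mm either side of 66.5°, and the mark is at 66.55°. The two cameras disagree by about 1° on where the mark is. The last numeric comparison was from the top view; the scene view was only looked at, not re-measured.
- **Button:** I pressed in small steps until the force jumped from about 5 N to 37 N at 31 mm above the table, which means it was against its stop. The last pictures show the button up.
- **Surroundings:** The box, lens and spacer look unmoved in before-and-after crops. I only glanced at the iris and the other loose things in the last full picture and did not measure them; the fingers never went near them.
- **Problem along the way:** One move call was refused because its rows were incomplete. The arm did not move, and I sent it again in full.

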